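# Swap the stain bottles in the slanted rack and press the ready button

## Task

The next class stains its slides in the opposite order: swap the brown and the blue-labelled dropper bottle in the slanted wooden rack, so that each ends fully seated in the place where the other one was, leaning in its holder and let go. Then press the green ready button on the rack fully down and release it, so that the next group knows the set is ready. Do not lay a bottle on its side, and leave the petri dish, vial and beaker where they are.

Things in the scene. Friction and masses are not known exactly. Their poses are not given: they have to be found in the camera images.
- rack: Fixed wooden rack. Origin on the table under it, midway between its two holders; +x to its back, +y to its left seen from the robot, z up; yawed up to 0.25 rad. Base 12 mm thick, x -45 to 85, y -90 to 198 mm. The holders lean 30 deg (0.524 rad) from vertical towards the robot: their axis, up along a bottle, is (-0.5, 0, 0.866) in this frame.
- bay_left (a point): Left holder, where the centre of a seated bottle's underside lies: (0, 45, 45) mm in the rack's frame; the point's axes are the rack's. A holder is a white tray 36 mm wide inside (y), side walls 16 mm and rear wall 12 mm high measured along the leaning axis, with two 50 mm steel rails on the robot's side on which the bottle lies.
- bay_right (a point): Right holder, the same, where the centre of a seated bottle's underside lies: (0, -45, 45) mm in the rack's frame.
- shelf_edge (a point): Middle of the upper front edge of the shelf above the holders, (0, -7.5, 171) mm in the rack's frame. The shelf is 8 mm thick, x 0 to 85, y -90 to 75 mm, and keeps a gripper from coming straight down on the bottles: go in and out along the holder's leaning axis.
- clear_spot (a point): Middle of a free patch of table in front of the rack, (-130, 0, 0) mm in its frame, free for 30 mm in x and 80 mm in y each way: room to stand a bottle upright meanwhile.
- brown_bottle: Dropper bottle of brown glass with black collar and red-brown rubber bulb, 29 mm diameter, 96 mm long, 55 g. Origin: centre of its underside; z along the bottle to the bulb. The glass up to 62 mm is solid, grip it there (about 45 mm up); the dropper above is not for gripping. Starts in one of the two holders.
- blue_bottle: Dropper bottle of clear glass with pale blue contents and a blue-edged label, black collar and red-brown bulb, 29 mm diameter, 96 mm long, 55 g. Origin: centre of its underside; z along the bottle to the bulb. Grip the glass below 62 mm (about 45 mm up). Starts in the other holder.
- ready (a joint): Green round spring push button (32 mm diameter) in a black housing on the rack's base, left of the holders: 0 when up, 0.006 m fully down, about 5 N.
- ready_top (a point): Centre of the top face of the green button; it is pressed straight down.
- dish: Petri dish with dark specks, 92 mm diameter, 14 mm high, standing on the rack's shelf; origin at the centre of its underside. Leave alone.
- vial: Sample vial with white cap, 25 mm diameter, 57 mm high, standing beyond the rack's left end; origin at the centre of its underside. Leave alone.
- beaker: Clear plastic beaker, 65 mm diameter, 65 mm high, standing on the table to the right; origin at the centre of its underside. Leave alone.

How it is judged:
By the outcome, as a careful person would: the job done as asked, in the order asked, and still so for the second after the job is handed in, with the robot touching nothing.
It also fails if it takes over 67 s, if anything falls off the work surface, if the arm or the gripper's body presses on something with over 40 N, if the wrist force passes 120 N, or if a joint passes its speed limit or range.

## Robot

A 6-joint arm with a two-finger parallel gripper is mounted at the origin on a cart in front of the work surface, level with it; the furniture and walls round the work are solid. World frame = base frame: x ahead of the robot, y to its left, z up, the work surface at z = 0. Lengths are in m, angles in rad, forces in N, time in s.
With the tool pointing down it reaches from about 0.425 to 0.925 m from the base axis. Payload 12.5 kg.
Tool frame: the origin (TCP) lies on the centre line of the jaws, within the pads' length; the fingertips stand 25 mm ahead of it and the grasp point (between the pads) lies 6 mm ahead of it (ctrl.nose_length is the distance from the TCP to the fingertips, in m); z points along the fingers, y is the line along which they close (so a half turn about z gives the same grasp; the last joint's range is limited). The gripper opens to 85 mm and grips with 20 to 120 N. Pads are 22 mm wide; open, the fingers measure 114 mm over their backs; the gripper's body (76 mm by 85 mm) begins 54 mm behind the grasp point. The pads swing forward as they close: fully open they stand 13 mm farther back than shut.
Start: joints at [1.179, 0.491, 1.559, -0, 1.092, -0.106], TCP at [0.176, 0.6, 0.256] pointing down, gripper open.
Joint ranges: [-3.1, 3.1], [-0.84, 2.19], [0.05, 2.79], [-1.13, 4.28], [0.06, 2.93], [-2.69, 2.69]. Speed limits (rad/s): [2.22, 2.22, 2.79, 3.14, 3.14, 3.14].

## Interface

Orientations are given as a 3x3 rotation matrix whose columns are the frame's x, y, z axes.
In Python, from plant import readout, viewer, ticket, ctrl gives the robot as it stands. The module is installed in compiled form; this text tells all that it offers.
- The arm moves only by the tool play_rows, never from a script. Its argument "moves" is a list of rows, each a list of 2 entries, a list of its own where there are three numbers: the shift along the tool's x, y, z as a fraction of full scale, then the turn, a rotation vector about the tool's x, y, z as a fraction of full scale. A call has exactly 10 rows; each row shifts and turns the commanded pose from where the row before left it, along the tool's axes as they then stand; what a row does not reach is not made up. Full scale, the value 1, is 0.2 m for a shift and 90 degrees for a turn. A row lasts 1/8 s, in which the tool goes at most 62.5 mm and 10.7 degrees, less where a joint would pass 70% of its speed; a pose out of reach is approached as far as the arm can. A call with a number of a shift or a turn outside -1 to 1 is refused whole. A call with a gripper value outside its range is refused whole. "claw" is the opening, from 0 (shut) to 1 (fully open), set as the call begins (left out, the last holds). The fingers move at their own pace and stop on an object; "force" is the grip in N (left out, the last holds). Time passes only in rows, so rows that do not move let the fingers close, or fill a call up. It gives the time, the measured TCP pose, the force, the opening and the grip force at its end, in the units of the state.
- readout.observe(): the state, without advancing time (a new reading comes with each control period).
- viewer.capture(name): name is "scene" or "top"; returns the picture (420x560x3 uint8, red, green, blue); there is no depth.
- viewer.camera_info(name): a dict with "fov_y" (degrees; the focal length in pixels is half the picture's height over the tangent of half this angle, whatever the lens; pixels are square), "cx", "cy" (the principal point, pixels), "rvec" (rotation vector, rad) and "tvec" (3), from world to camera coordinates, as OpenCV has them. Camera axes: x right, y down, z forward; pixel columns grow to the right and rows downward; lengths in m; the calibration is good to about 2 mm. A picture is of the moment at which its call begins. camera_info takes no time and is no camera call.
- ticket.finish_job(): hands the job in; it is judged then, once.
Trained networks look in the newest picture that a camera, given by its name, has taken for a name from the list of things; names that differ only in an ending like _2 or _b are one class to them, and where a whole thing is asked for, a point or a joint stands for the part that bears it (a point fixed in the world has none). Each returns a list of dicts, best first, with "p" (0 to 1); they miss things now and then, are a little off and sometimes report something else, mostly with a low value. They report only what shows in the picture. A call takes as long as a camera call.
- viewer.recognise(camera, thing): "box" ([left, top, width, height] in pixels, round what is visible of it).
The state is a dict: "t": time; "qpos": joint angles; "qvel": joint speeds; "tau": joint torques, N m; "tcp_pos": TCP position; "orientation": TCP orientation; "wrist_force": force on the tool from outside, world axes, zero at the start; "torque": the same for the moment, N m; "gripper_width": opening from 0.0 (shut) to 1.0 (fully open); "grip_force": force on a finger pad.
Only numpy, scipy, OpenCV 4.12 (cv2) and the standard library are available. Lean on these libraries where they do the work, as an engineer would, in place of code of your own. Each camera call takes 0.05 s, during which the arm holds its last target. There are 200 camera calls.

## Working session

There is one attempt and no reset: what is moved stays moved. The work goes in short steps, Python scripts to look and compute and a tool call to move; the robot and the scene stay as the last step left them, time stands still between calls to the robot, and variables do not carry over. Pictures are saved under pics/ and viewed, at most 12 in all, crops included, and the job is handed in when it is done.

Besides the shell and the picture viewer there is one more tool, called by a JSON object that holds its "op" and its "data". play_rows: Moves the arm, as the interface text tells. Shift numbers are shares of 0.2 m and turn numbers shares of 90 degrees, none past 1 either way. Its arguments: {"type":"object","properties":{"moves":{"type":"array","items":{"type":"array"}},"claw":{"type":"number"},"force":{"type":"number"}},"required":["moves"]}

```bash
mkdir -p pics; python3 - <<'E'
from plant import readout, viewer, ticket, ctrl
import cv2,numpy as np
for c in("scene","top"):
    im=viewer.capture(c); cv2.imwrite(f"pics/{c}0.png",im[:,:,::-1])
    i=viewer.camera_info(c); print(c,{k:np.round(v,4).tolist() for k,v in i.items()})
    R=cv2.Rodrigues(np.array(i['rvec'],float))[0]; print('campos',-R.T@np.array(i['tvec']).ravel())
    for t in("brown_bottle","blue_bottle","ready","rack"):
        print(t,[(np.round(d['box'],1).tolist(),round(d['p'],2)) for d in viewer.recognise(c,t)[:3]])
s=readout.observe();print(s['t'],s['tcp_pos'],s['orientation'],ctrl.nose_length)
E
```

```text
scene {'fov_y': 46.9768, 'cx': 274.0124, 'cy': 207.7978, 'rvec': [2.1776, -0.8645, 0.3984], 'tvec': [-0.329, 0.3741, 1.1356]}
campos [-0.17700792 -0.643759    1.04501205]
brown_bottle [([257.4, 192.4, 15.4, 17.1], 0.63)]
blue_bottle [([271.1, 205.0, 18.3, 21.9], 0.56), ([229.2, 165.7, 88.8, 79.9], 0.32)]
ready [([238.7, 184.8, 11.4, 10.6], 0.55)]
rack [([228.2, 168.8, 91.9, 78.9], 0.89)]
top {'fov_y': 55.455, 'cx': 286.0232, 'cy': 203.1914, 'rvec': [2.1241, -2.1316, 0.2302], 'tvec': [0.0764, 0.5689, 1.0593]}
campos [0.35299108 0.09738587 1.14782157]
brown_bottle [([248.0, 193.7, 9.1, 19.4], 0.54)]
blue_bottle [([280.6, 197.0, 12.0, 19.0], 0.63)]
ready [([209.4, 196.1, 8.2, 12.6], 0.51)]
rack [([199.9, 157.1, 108.9, 70.0], 0.82), ([248.2, 195.3, 10.3, 15.7], 0.31)]
0.5 [0.17617942 0.59964725 0.25629656] [[-9.59437072e-01  2.81922870e-01  6.90455051e-06]
 [ 2.81922870e-01  9.59437071e-01  5.24536851e-05]
 [ 8.16341173e-06  5.22725607e-05 -9.99999999e-01]] 0.025
```

View pics/scene0.png

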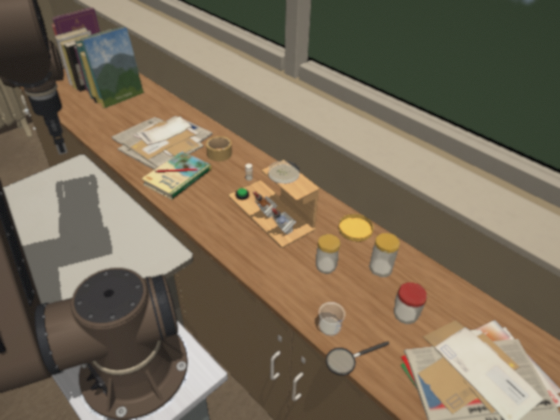

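View pics/top0.png

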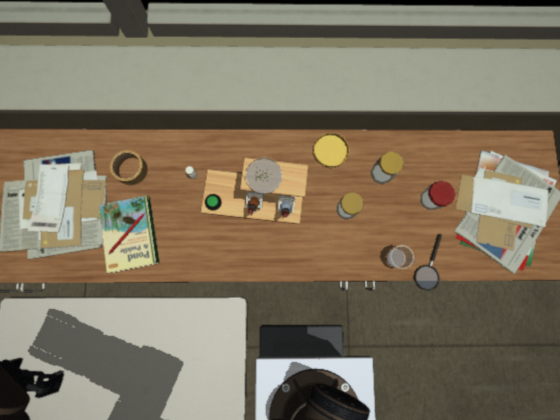

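The scene view shows the rack around (275,205) px; top view shows it at about (255,190), with the green button at (213,201), brown at (253,203) and blue at (286,207). I'll enlarge both crops to fit the rack pose.

```bash
python3 - <<'E'
import cv2
a=cv2.imread('pics/top0.png')[150:232,194:318]; b=cv2.imread('pics/scene0.png')[155:250,222:332]
cv2.imwrite('pics/ct.png',cv2.resize(a,None,fx=6,fy=6,interpolation=2)); cv2.imwrite('pics/cs.png',cv2.resize(b,None,fx=6,fy=6,interpolation=2))
E
```

```text
(no output)
```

View pics/ct.png

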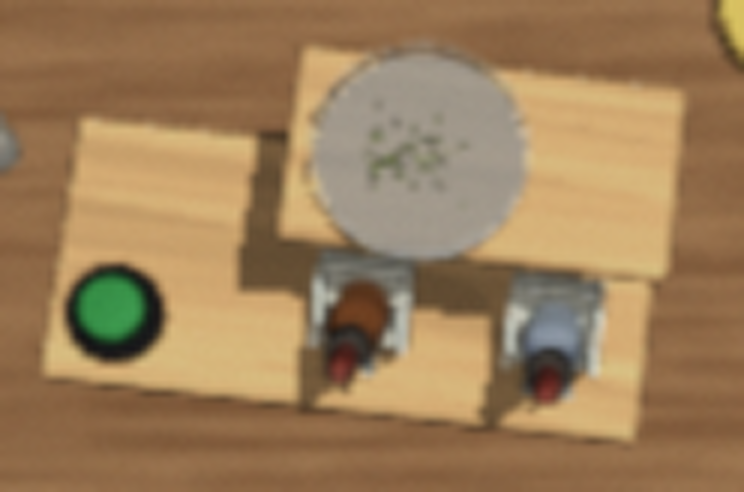

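View pics/cs.png

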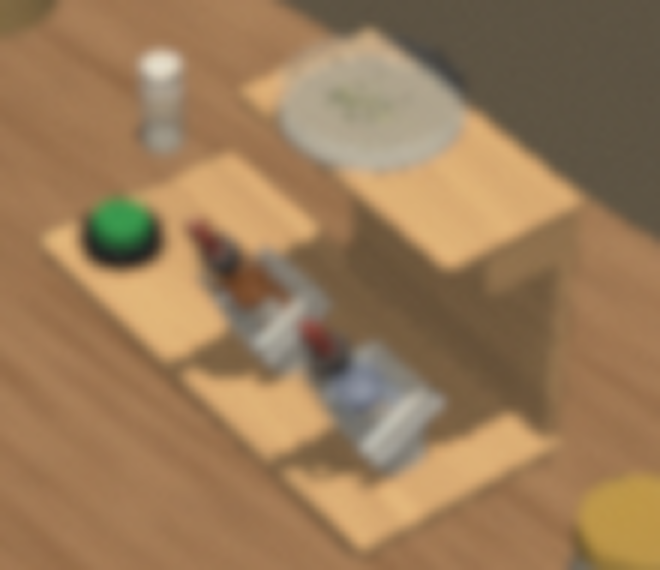

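Brown is in the left holder and blue is in the right one. The corners are readable in both crops, so I'll fit the rack pose to them.

```bash
cat > h.py <<'E'
import numpy as np,cv2
from scipy.optimize import least_squares
from plant import readout, viewer, ticket, ctrl
def proj(c,P):
    i=viewer.camera_info(c);f=210/np.tan(np.radians(i['fov_y'])/2)
    K=np.array([[f,0,i['cx']],[0,f,i['cy']],[0,0,1]])
    return cv2.projectPoints(np.asarray(P,float).reshape(-1,3),np.array(i['rvec'],float),np.array(i['tvec'],float),K,None)[0][:,0]
def T(p,P):
    c,s=np.cos(p[2]),np.sin(p[2]); P=np.asarray(P,float)
    return P@np.array([[c,-s,0],[s,c,0],[0,0,1]]).T+[p[0],p[1],0]
E
python3 - <<'E'
from h import *
B=[(-45,198,12),(85,198,12),(-45,-90,12),(85,-90,12)];S=[(85,75,171),(0,75,171),(0,-90,171),(85,-90,171)]
M={'top':([B[0],B[1],B[2]]+S,[(43,374),(82,120),(634,438),(303,47),(280,237),(667,274),(686,90)],(194,150)),
'scene':(B+S,[(42,237),(233,152),(362,546),(560,437),(370,28),(242,90),(447,268),(582,203)],(222,155))}
def res(p,cs):
    return np.concatenate([(proj(c,T(p,np.array(M[c][0])/1e3))-((np.array(M[c][1])+.5)/6-.5+M[c][2])) for c in cs])
for cs in(['top'],['scene'],['top','scene']):
    r=least_squares(lambda p:res(p,cs).ravel(),[.6,.1,0],loss='soft_l1');print(cs,r.x.round(4));
print(res(r.x,cs).round(1).tolist())
E
```

```text
['top'] [ 0.5741  0.1182 -0.1101]
['scene'] [ 0.5722  0.1176 -0.1205]
['top', 'scene'] [ 0.5732  0.1182 -0.1158]
[[-0.5, 0.4], [-0.2, -0.6], [0.7, 1.0], [0.1, -0.4], [-0.5, 0.2], [0.4, 1.4], [0.6, -0.3], [-0.5, -0.1], [-0.1, -0.6], [-0.1, 0.3], [0.7, -0.0], [0.5, -0.3], [-1.0, -0.4], [0.0, -0.3], [1.0, -1.1]]
```

```bash
cat >> h.py <<'E'
from scipy.spatial.transform import Rotation as Ro
RK=(.5735,.118,-.114)
def pose(x,y,z,tilt=30):   # TCP target, mm in the rack's frame; tool tilted along the holder axis
    c,s=np.cos(np.radians(tilt)),np.sin(np.radians(tilt))
    return T(RK,[[x/1e3,y/1e3,z/1e3]])[0],Ro.from_euler('z',RK[2]).as_matrix()@np.array([[-c,0,s],[0,1,0],[-s,0,-c]])
def bay(y,s,perp=0): # s mm up the holder axis from the underside, perp away from rails
    return pose(-.5*s+.866*perp,y,45+.866*s+.5*perp)
def rackmm(p): c,s=np.cos(RK[2]),np.sin(RK[2]);d=(np.array(p)-[RK[0],RK[1],0])*1e3;return np.array([c*d[0]+s*d[1],-s*d[0]+c*d[1],d[2]])
def state():
    o=readout.observe();R=np.array(o['orientation'])
    print('t',round(o['t'],2),'rack',rackmm(o['tcp_pos']).round(1),'F',np.round(o['wrist_force'],1),'w',round(o['gripper_width'],3),'g',round(o['grip_force'],1))
    return np.array(o['tcp_pos']),R
def plan(segs,start=None):
    p,R=start or state()
    for (tp,tR),n in segs:
        w=Ro.from_matrix(R.T@tR).as_rotvec()/n
        A=sum(Ro.from_rotvec(k*w).as_matrix() for k in range(n))
        d=np.linalg.solve(A,R.T@(tp-p)); D=np.round(d/.2,3);W=np.round(w/(np.pi/2),3)
        print(n,'x',[D.tolist(),W.tolist()],'| mm %.0f deg %.1f'%(1e3*np.linalg.norm(d),np.degrees(np.linalg.norm(w))))
        for _ in range(n): p=p+R@(D*.2);R=R@Ro.from_rotvec(W*np.pi/2).as_matrix()
    print('end',rackmm(p).round(1))
E
python3 - <<'E'
from h import *
plan([(bay(45,170),15)])
E
```

```text
t 0.5 rack [-449.5  433.3  256.3] F [-0.3  0.6  0.1] w 0.997 g 0.0
15 x [[-0.126, -0.118, 0.053], [-0.002, -0.022, -0.007]] | mm 36 deg 2.1
end [-83.8  45.1 190.3]
```

{"op": "play_rows", "data": {"moves": [[[-0.126,-0.118,0.053],[-0.002,-0.022,-0.007]],[[-0.126,-0.118,0.053],[-0.002,-0.022,-0.007]],[[-0.126,-0.118,0.053],[-0.002,-0.022,-0.007]],[[-0.126,-0.118,0.053],[-0.002,-0.022,-0.007]],[[-0.126,-0.118,0.053],[-0.002,-0.022,-0.007]],[[-0.126,-0.118,0.053],[-0.002,-0.022,-0.007]],[[-0.126,-0.118,0.053],[-0.002,-0.022,-0.007]],[[-0.126,-0.118,0.053],[-0.002,-0.022,-0.007]],[[-0.126,-0.118,0.053],[-0.002,-0.022,-0.007]],[[-0.126,-0.118,0.053],[-0.002,-0.022,-0.007]]], "claw": 0.7}}

```text
t: 1.75
tcp_pos: [0.3787, 0.3086, 0.1891]
orientation: [[-0.925, 0.171, 0.338], [0.165, 0.985, -0.047], [-0.341, 0.012, -0.94]]
wrist_force: [1.0, -0.1, -0.1]
gripper_width: 0.699
grip_force: 0.0
```

{"op": "play_rows", "data": {"moves": [[[-0.126,-0.118,0.053],[-0.002,-0.022,-0.007]],[[-0.126,-0.118,0.053],[-0.002,-0.022,-0.007]],[[-0.126,-0.118,0.053],[-0.002,-0.022,-0.007]],[[-0.126,-0.118,0.053],[-0.002,-0.022,-0.007]],[[-0.126,-0.118,0.053],[-0.002,-0.022,-0.007]],[[0,0,0],[0,0,0]],[[0,0,0],[0,0,0]],[[0,0,0],[0,0,0]],[[0,0,0],[0,0,0]],[[0,0,0],[0,0,0]]]}}

```text
t: 3.0
tcp_pos: [0.4952, 0.1728, 0.1904]
orientation: [[-0.862, 0.115, 0.494], [0.102, 0.993, -0.054], [-0.497, 0.003, -0.868]]
wrist_force: [0.5, 0.4, 1.6]
gripper_width: 0.699
grip_force: 0.0
```

```bash
python3 - <<'E'
from h import *
print(viewer.recognise('top','dish')[:0])
for c in('top','scene'): 
    im=viewer.capture(c); cv2.imwrite(f'pics/{c}1.png',im[:,:,::-1])
a=cv2.imread('pics/top1.png')[130:232,194:318];b=cv2.imread('pics/scene1.png')[145:250,212:332]
cv2.imwrite('pics/c1.png',np.hstack([cv2.resize(a,(400,330),interpolation=2),cv2.resize(b,(380,330),interpolation=2)]))
plan([(bay(45,52),8)])
print(state()[1].round(3))
E
```

```text
[]
t 3.15 rack [-83.9  45.3 190.4] F [0.4 0.3 0.4] w 0.697 g 0.0
8 x [[-0.0, -0.0, 0.072], [0.0, -0.0, -0.0]] | mm 14 deg 0.0
end [-26.6  45.5  90.4]
t 3.15 rack [-83.9  45.3 190.4] F [0.4 0.3 0.4] w 0.697 g 0.0
[[-0.862  0.116  0.494]
 [ 0.102  0.993 -0.055]
 [-0.497  0.003 -0.868]]
```

View pics/c1.png

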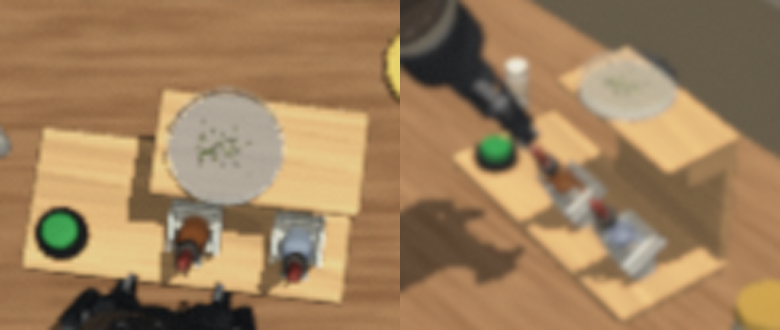

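The gripper is lined up over the brown bottle: in the left panel the fingers at x=130 and x=215 straddle its leaning axis. Going down now.

{"op": "play_rows", "data": {"moves": [[[0,0,0.072],[0,0,0]],[[0,0,0.072],[0,0,0]],[[0,0,0.072],[0,0,0]],[[0,0,0.072],[0,0,0]],[[0,0,0.072],[0,0,0]],[[0,0,0.072],[0,0,0]],[[0,0,0.072],[0,0,0]],[[0,0,0.072],[0,0,0]],[[0,0,0],[0,0,0]],[[0,0,0],[0,0,0]]]}}

```text
t: 4.4
tcp_pos: [0.5624, 0.1697, 0.1111]
orientation: [[-0.88, 0.116, 0.46], [0.104, 0.993, -0.051], [-0.463, 0.003, -0.886]]
wrist_force: [-0.7, 0.8, 0.6]
gripper_width: 0.702
grip_force: 0.0
```

{"op": "play_rows", "data": {"moves": [[[0,0,0],[0,0,0]],[[0,0,0],[0,0,0]],[[0,0,0],[0,0,0]],[[0,0,0],[0,0,0]],[[0,0,0],[0,0,0]],[[0,0,0],[0,0,0]],[[0,0,0],[0,0,0]],[[0,0,0],[0,0,0]],[[0,0,0],[0,0,0]],[[0,0,0],[0,0,0]]], "claw": 0, "force": 25}}

```text
t: 5.65
tcp_pos: [0.5638, 0.1688, 0.1129]
orientation: [[-0.879, 0.118, 0.463], [0.105, 0.993, -0.053], [-0.466, 0.002, -0.885]]
wrist_force: [2.6, -9.1, 11.3]
gripper_width: 0.235
grip_force: 21.6
```

```bash
python3 - <<'E'
from h import *
plan([(bay(45,130),6),(pose(-150,25,130,0),8),(pose(-125,0,54,0),6)])
im=viewer.capture('scene');cv2.imwrite('pics/c2.png',cv2.resize(im[145:250,212:332,::-1],None,fx=5,fy=5,interpolation=2))
E
```

```text
t 5.65 rack [-15.4  49.4 112.9] F [ 2.6 -9.1 11.3] w 0.235 g 21.6
6 x [[0.018, -0.004, -0.053], [-0.0, -0.004, -0.0]] | mm 11 deg 0.4
8 x [[0.057, -0.012, 0.002], [0.0, 0.042, -0.0]] | mm 12 deg 3.7
6 x [[-0.021, -0.022, 0.063], [0.0, -0.001, -0.0]] | mm 14 deg 0.1
end [-125.4   -0.5   53.6]
```

View pics/c2.png

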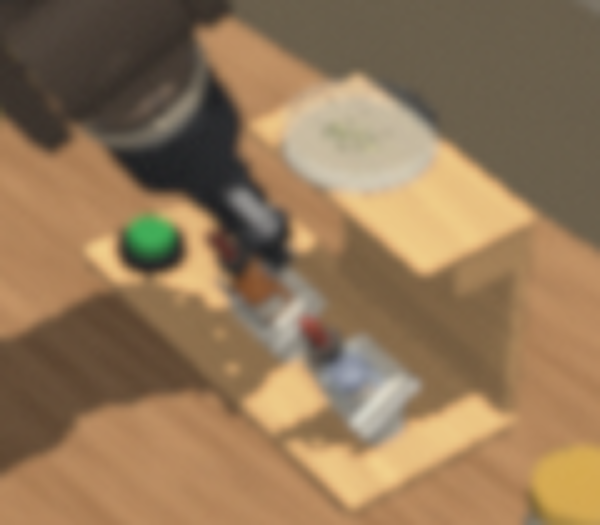

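The arm stopped short: TCP is about 20 mm off the axis and the opening reads 20 mm, not 29. I'll check which joint limits it, after reopening.

{"op": "play_rows", "data": {"moves": [[[0,0,0],[0,0,0]],[[0,0,0],[0,0,0]],[[0,0,0],[0,0,0]],[[0,0,0],[0,0,0]],[[0,0,0],[0,0,0]],[[0,0,0],[0,0,0]],[[0,0,-0.1],[0,0,0]],[[0,0,-0.1],[0,0,0]],[[0,0,-0.1],[0,0,0]],[[0,0,0],[0,0,0]]], "claw": 0.7}}

```text
t: 6.95
tcp_pos: [0.5351, 0.1731, 0.1654]
orientation: [[-0.879, 0.116, 0.462], [0.104, 0.993, -0.051], [-0.465, 0.004, -0.885]]
wrist_force: [-0.2, 0.1, -0.9]
gripper_width: 0.703
grip_force: 0.0
```

```bash
python3 - <<'E'
from h import *
p,R=state();o=readout.observe();print(np.round(o['qpos'],3),R.round(3).tolist())
im=viewer.capture('scene');cv2.imwrite('pics/c3s.png',im[:,:,::-1])
b=im[145:250,212:332,::-1];a=viewer.capture('top')[150:255,194:314,::-1]
cv2.imwrite('pics/c3.png',cv2.resize(np.hstack([a,b]),None,fx=3.3,fy=3.3,interpolation=2))
for t in('brown_bottle','blue_bottle'):
  print([(np.round(d['box'],1).tolist(),round(d['p'],2)) for d in viewer.recognise('scene',t)[:2]])
E
```

```text
t 6.95 rack [-44.5  50.3 165.4] F [-0.2  0.1 -0.9] w 0.703 g 0.0
[ 0.265  0.447  2.061 -0.768  0.247 -0.475] [[-0.879, 0.116, 0.462], [0.104, 0.993, -0.051], [-0.465, 0.004, -0.885]]
[([253.8, 193.1, 19.6, 15.4], 0.51)]
[([273.9, 206.4, 11.9, 18.2], 0.58)]
```

View pics/c3.png

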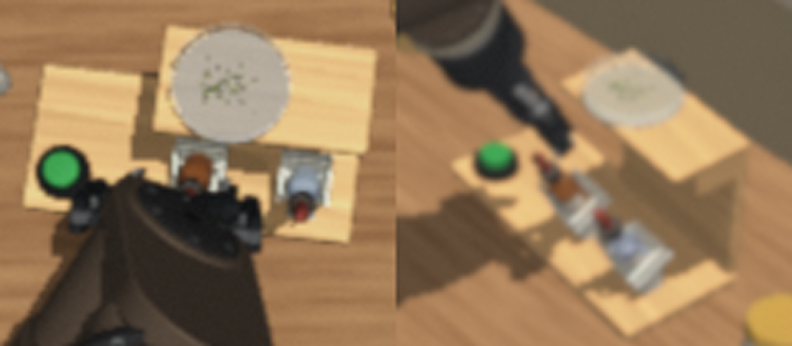

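The brown bottle is still seated (right panel around (565,190)). The cause is the wrist: q5 is near its minimum and q4 is heading for its -1.13 limit. I'll fit a kinematic model to choose a workable tilt.

```bash
cat > kin.py <<'E'
from h import *
def fk(q,m):  # m: h,a1,L1,a3,L2,d6
    h,a1,L1,a3,L2,d6=m
    ry=lambda a:Ro.from_euler('y',a).as_matrix(); rz=lambda a:Ro.from_euler('z',a).as_matrix()
    R=rz(q[0]);p=np.array([0,0,h])+R@[a1,0,0]
    R=R@ry(q[1]);p=p+R@[0,0,L1]
    R=R@ry(q[2]);p=p+R@[a3,0,L2]
    R=R@rz(q[3])@ry(q[4])@rz(q[5]);p=p+R@[0,0,d6]
    return p,R
E
python3 - <<'E'
from kin import *
o=readout.observe()
data=[([1.179,.491,1.559,0,1.092,-.106],[.1762,.5996,.2563]),(o['qpos'],o['tcp_pos'])]
p,R=fk(o['qpos'],[.3,0,.5,0,.5,.2]);print(R.round(3),np.array(o['orientation']).round(3))
f=lambda m:np.concatenate([fk(q,m)[0]-np.array(x) for q,x in data]+[(np.array(m)-[.4,0,.45,0,.45,.25])*1e-3])
r=least_squares(f,[.4,0,.45,0,.45,.25]);print(r.x.round(4),r.fun.round(4))
E
```

```text
[[-0.116 -0.881  0.46 ]
 [-0.993  0.104 -0.052]
 [-0.002 -0.462 -0.887]] [[-0.881  0.116  0.46 ]
 [ 0.104  0.993 -0.052]
 [-0.462  0.002 -0.887]]
[-0.0961  0.3946  0.1448 -0.1327  0.1097 -0.1575] [ 0.0611 -0.0252  0.      0.     -0.     -0.     -0.0005  0.0004 -0.0003
 -0.0001 -0.0003 -0.0004]
```

```bash
sed -i 's/h,a1,L1,a3,L2,d6=m/h,a1,L1,a3,L2,d6,e=m/; s/\[a1,0,0\]/[a1,e,0]/; s/rz(q\[5\]);p/rz(q[5]);R[:,:]=R@np.array([[0,-1,0],[1,0,0],[0,0,1]]).T;p/' kin.py
python3 - <<'E'
from kin import *
o=readout.observe()
data=[([1.179,.491,1.559,0,1.092,-.106],[.17618,.59965,.2563]),(o['qpos'],o['tcp_pos'])]
print((fk(o['qpos'],[.3,0,.5,0,.5,.2,0])[1]-np.array(o['orientation'])).round(3))
for z in (0,1):
  pr=np.array([.4,0,.45,0,.45,.25,.066])
  f=lambda m:np.concatenate([fk(q,m)[0]-np.array(x) for q,x in data]+[(np.array(m)-pr)*([1e-3,3e-2*z+1e-3]*2+[1e-3]*3)])
  r=least_squares(f,pr);print(r.x.round(4),r.fun.round(4))
E
```

```text
[[ 1.761 -0.233 -0.   ]
 [-0.208 -1.986 -0.   ]
 [ 0.925 -0.005  0.   ]]
[0.3449 0.0731 0.4369 0.057  0.4156 0.2317 0.0661] [-0.      0.      0.      0.     -0.     -0.     -0.0001  0.0001 -0.
  0.0001 -0.     -0.      0.    ]
[ 0.1835 -0.0066  0.5998  0.0415  0.4107  0.23    0.066 ] [ 0.0001 -0.0001  0.      0.      0.0002 -0.     -0.0002 -0.0002  0.0001
  0.0013 -0.     -0.      0.    ]
```

```bash
sed -i 's/\]\]).T;p/]]);p/' kin.py; python3 - <<'E'
from kin import *
o=readout.observe()
print((fk(o['qpos'],[.3,0,.5,0,.5,.2,0])[1]-np.array(o['orientation'])).round(3))
plan([(pose(-75,45,200,12),8)])
E
```

```text
[[ 0.  0. -0.]
 [ 0. -0. -0.]
 [ 0. -0.  0.]]
t 7.15 rack [-44.3  50.  163.6] F [ 0.4 -0.2  0. ] w 0.698 g 0.0
8 x [[0.01, -0.003, -0.028], [0.0, 0.022, -0.0]] | mm 6 deg 1.9
end [-75.   45.2 199.8]
```

{"op": "play_rows", "data": {"moves": [[[0.01,-0.003,-0.028],[0,0.022,0]],[[0.01,-0.003,-0.028],[0,0.022,0]],[[0.01,-0.003,-0.028],[0,0.022,0]],[[0.01,-0.003,-0.028],[0,0.022,0]],[[0.01,-0.003,-0.028],[0,0.022,0]],[[0.01,-0.003,-0.028],[0,0.022,0]],[[0.01,-0.003,-0.028],[0,0.022,0]],[[0.01,-0.003,-0.028],[0,0.022,0]],[[0,0,0],[0,0,0]],[[0,0,0],[0,0,0]]]}}

```text
t: 8.4
tcp_pos: [0.504, 0.1714, 0.1999]
orientation: [[-0.972, 0.116, 0.202], [0.114, 0.993, -0.022], [-0.203, 0.002, -0.979]]
wrist_force: [-0.2, 0.1, 1.0]
gripper_width: 0.701
grip_force: 0.0
```

```bash
cat >> kin.py <<'E'
LO=np.array([-3.1,-.84,.05,-1.13,.06,-2.69]);HI=np.array([3.1,2.19,2.79,4.28,2.93,2.69])
def ik(tp,tR,m,q0,free=False):
    def f(q):
        p,R=fk(q,m);return np.r_[(p-tp)*10,Ro.from_matrix(R.T@tR).as_rotvec()]
    r=least_squares(f,np.clip(q0,LO+1e-3,HI-1e-3),bounds=(LO,HI));return r.x,r.cost
E
python3 - <<'E'
from kin import *
import json
o=readout.observe();state()
data=[([1.179,.491,1.559,0,1.092,-.106],[.17618,.59965,.2563]),([.265,.447,2.061,-.768,.247,-.475],[.5351,.1731,.1654]),(list(o['qpos']),list(o['tcp_pos']))]
print(np.round(o['qpos'],3))
pr=np.array([.4,0,.45,0,.45,.25,.066])
f=lambda m:np.concatenate([fk(q,m)[0]-np.array(x) for q,x in data]+[(np.array(m)-pr)*1e-3])
r=least_squares(f,pr);m=r.x;print(m.round(4),r.fun.round(4));json.dump([[list(map(float,a)),list(map(float,b))] for a,b in data],open('data.json','w'));np.save('m.npy',m)
for y in(45,-45):
  for s in(52,100,150):
    for t in(0,5,10,15,20,30):
      tp,_=bay(y,s);_,tR=pose(0,0,0,t)
      out=[]
      for q0 in(o['qpos'],np.r_[o['qpos'][:3],np.pi,.3,0]):
        q,c=ik(tp,tR,m,np.array(q0));out.append((q[[3,4,5]].round(2).tolist(),round(c,5)))
      print(y,s,t,out)
E
```

```text
t 8.4 rack [-75.1  45.1 199.9] F [-0.2  0.1  1. ] w 0.701 g 0.0
[ 0.233  0.383  1.953 -0.118  0.615 -1.131]
[1.995e-01 3.000e-04 5.859e-01 4.390e-02 4.117e-01 2.310e-01 6.610e-02] [ 0.0001 -0.     -0.      0.     -0.0001 -0.     -0.      0.0001  0.
 -0.0002  0.      0.0001  0.     -0.     -0.      0.    ]
45 52 0 [([-0.0, 0.68, -1.28], np.float64(0.0)), ([4.28, 0.06, 0.73], np.float64(0.11111))]
45 52 5 [([-0.05, 0.56, -1.23], np.float64(0.0)), ([4.28, 0.06, 0.73], np.float64(0.07507))]
45 52 10 [([-0.12, 0.45, -1.15], np.float64(0.0)), ([4.28, 0.06, 0.72], np.float64(0.04639))]
45 52 15 [([-0.25, 0.34, -1.02], np.float64(0.0)), ([4.28, 0.06, 0.72], np.float64(0.02507))]
45 52 20 [([-0.51, 0.23, -0.75], np.float64(0.0)), ([4.28, 0.06, 0.72], np.float64(0.01111))]
45 52 30 [([-1.13, 0.16, -0.13], np.float64(0.00339)), ([4.28, 0.19, 0.75], np.float64(0.00011))]
45 100 0 [([-0.0, 0.73, -1.27], np.float64(0.0)), ([4.28, 0.06, 0.74], np.float64(0.13275))]
45 100 5 [([-0.05, 0.62, -1.22], np.float64(0.0)), ([4.28, 0.06, 0.74], np.float64(0.09326))]
45 100 10 [([-0.11, 0.51, -1.15], np.floa
[... 1907 characters left out ...]
0.06, 0.58], np.float64(0.01068))]
-45 100 30 [([-1.13, 0.07, -0.29], np.float64(0.00179)), ([4.1, 0.11, 0.76], np.float64(0.0))]
-45 150 0 [([-0.0, 0.77, -1.43], np.float64(0.0)), ([4.28, 0.06, 0.59], np.float64(0.14916))]
-45 150 5 [([-0.02, 0.66, -1.4], np.float64(0.0)), ([4.28, 0.06, 0.59], np.float64(0.10626))]
-45 150 10 [([-0.05, 0.54, -1.37], np.float64(0.0)), ([4.28, 0.06, 0.59], np.float64(0.07065))]
-45 150 15 [([-0.1, 0.43, -1.32], np.float64(0.0)), ([4.28, 0.06, 0.58], np.float64(0.04234))]
-45 150 20 [([-0.2, 0.31, -1.22], np.float64(0.0)), ([4.28, 0.06, 0.58], np.float64(0.02132))]
-45 150 30 [([-1.13, 0.1, -0.28], np.float64(1e-05)), ([4.28, 0.08, 0.59], np.float64(0.00107))]
```

```bash
cat >> h.py <<'E'
def grasp(y,s,perp=0,tilt=20): # grasp point s mm up the bottle seated at bay y
    p,_=bay(y,s,perp); _,R=pose(0,0,0,tilt); return p-R[:,2]*.006,R
E
python3 - <<'E'
from h import *
plan([(grasp(45,140),5),(grasp(45,46),10)])
E
```

```text
t 8.4 rack [-75.1  45.1 199.9] F [-0.2  0.1  1. ] w 0.701 g 0.0
5 x [[0.004, -0.0, 0.028], [0.0, -0.018, -0.0]] | mm 6 deg 1.7
10 x [[-0.008, -0.0, 0.046], [0.0, -0.0, -0.0]] | mm 9 deg 0.0
end [-25.5  45.2  90.7]
```

{"op": "play_rows", "data": {"moves": [[[0.004,0,0.028],[0,-0.018,0]],[[0.004,0,0.028],[0,-0.018,0]],[[0.004,0,0.028],[0,-0.018,0]],[[0.004,0,0.028],[0,-0.018,0]],[[0.004,0,0.028],[0,-0.018,0]],[[-0.008,0,0.046],[0,0,0]],[[-0.008,0,0.046],[0,0,0]],[[-0.008,0,0.046],[0,0,0]],[[-0.008,0,0.046],[0,0,0]],[[0,0,0],[0,0,0]]]}}

```text
t: 9.65
tcp_pos: [0.5259, 0.169, 0.1392]
orientation: [[-0.934, 0.116, 0.336], [0.11, 0.993, -0.037], [-0.338, 0.002, -0.941]]
wrist_force: [0.1, -0.3, 0.1]
gripper_width: 0.701
grip_force: 0.0
```

```bash
python3 - <<'E'
from h import *
plan([(grasp(45,46),8)])
E
```

```text
t 9.65 rack [-53.1  45.3 139.2] F [ 0.1 -0.3  0.1] w 0.701 g 0.0
8 x [[-0.006, -0.0, 0.035], [0.0, -0.0, -0.0]] | mm 7 deg 0.0
end [-25.1  45.3  89.8]
```

{"op": "play_rows", "data": {"moves": [[[-0.006,0,0.034],[0,0,0]],[[-0.006,0,0.034],[0,0,0]],[[-0.006,0,0.034],[0,0,0]],[[-0.006,0,0.034],[0,0,0]],[[-0.006,0,0.034],[0,0,0]],[[-0.006,0,0.034],[0,0,0]],[[-0.006,0,0.034],[0,0,0]],[[-0.006,0,0.034],[0,0,0]],[[0,0,0],[0,0,0]],[[0,0,0],[0,0,0]]]}}

```text
t: 10.9
tcp_pos: [0.553, 0.1661, 0.0921]
orientation: [[-0.934, 0.116, 0.337], [0.11, 0.993, -0.037], [-0.339, 0.003, -0.941]]
wrist_force: [-0.4, -0.3, -0.4]
gripper_width: 0.702
grip_force: 0.0
```

```bash
python3 - <<'E'
from h import *
plan([(grasp(45,46),4)])
E
```

```text
t 10.9 rack [-25.8  45.5  92.1] F [-0.4 -0.3 -0.4] w 0.702 g 0.0
4 x [[-0.0, -0.001, 0.002], [0.0, -0.0, -0.001]] | mm 0 deg 0.1
end [-25.3  44.7  90.6]
```

Arrived cleanly with no contact. Closing.

{"op": "play_rows", "data": {"moves": [[[0,0,0],[0,0,0]],[[0,0,0],[0,0,0]],[[0,0,0],[0,0,0]],[[0,0,0],[0,0,0]],[[0,0,0],[0,0,0]],[[0,0,0],[0,0,0]],[[0,0,0],[0,0,0]],[[0,0,0],[0,0,0]],[[0,0,0],[0,0,0]],[[0,0,0],[0,0,0]]], "claw": 0, "force": 25}}

```text
t: 12.15
tcp_pos: [0.5533, 0.1663, 0.0924]
orientation: [[-0.934, 0.116, 0.338], [0.11, 0.993, -0.036], [-0.34, 0.003, -0.94]]
wrist_force: [-0.8, 3.2, 5.1]
gripper_width: 0.331
grip_force: 26.0
```

```bash
python3 - <<'E'
from h import *
p,R=state()
# upright stand: bottle axis vertical <=> tool tilt -10; grasp point 46+ up
def stand(x,y,s,tilt=-10):
    q,Rr=pose(x,y,s,tilt); return q-Rr[:,2]*.006,Rr
plan([(grasp(45,125),8),(stand(-125,0,90),8),(stand(-125,0,49),4)],(p,R))
from kin import *
m=np.load('m.npy');q=np.array(readout.observe()['qpos'])
for t in [grasp(45,125),stand(-125,0,90),stand(-125,0,49)]:
    q,c=ik(*t,m,q);print(q.round(2),round(c,6))
E
```

```text
t 12.15 rack [-25.6  45.7  92.4] F [-0.8  3.2  5.1] w 0.331 g 26.0
8 x [[0.009, -0.0, -0.047], [0.0, -0.0, -0.0]] | mm 10 deg 0.0
8 x [[0.042, -0.029, 0.035], [0.0, 0.042, -0.0]] | mm 12 deg 3.7
4 x [[-0.009, 0.0, 0.05], [0.001, -0.001, -0.0]] | mm 10 deg 0.1
end [-124.4   -0.4   54.8]
[ 0.25  0.44  2.04 -0.36  0.35 -0.88] 0.0
[ 0.12  0.57  2.    0.06  0.74 -1.38] 0.0
[ 0.12  0.64  2.02  0.07  0.65 -1.39] 0.0
```

{"op": "play_rows", "data": {"moves": [[[0.009,0,-0.047],[0,0,0]],[[0.009,0,-0.047],[0,0,0]],[[0.009,0,-0.047],[0,0,0]],[[0.009,0,-0.047],[0,0,0]],[[0.009,0,-0.047],[0,0,0]],[[0.009,0,-0.047],[0,0,0]],[[0.009,0,-0.047],[0,0,0]],[[0.009,0,-0.047],[0,0,0]],[[0.042,-0.029,0.035],[0,0.042,0]],[[0.042,-0.029,0.035],[0,0.042,0]]]}}

```text
t: 13.4
tcp_pos: [0.5007, 0.1604, 0.1397]
orientation: [[-0.971, 0.116, 0.21], [0.114, 0.993, -0.021], [-0.211, 0.003, -0.978]]
wrist_force: [-0.5, 0.2, -0.1]
gripper_width: 0.334
grip_force: 25.6
```

{"op": "play_rows", "data": {"moves": [[[0.042,-0.029,0.035],[0,0.042,0]],[[0.042,-0.029,0.035],[0,0.042,0]],[[0.042,-0.029,0.035],[0,0.042,0]],[[0.042,-0.029,0.035],[0,0.042,0]],[[0.042,-0.029,0.035],[0,0.042,0]],[[0.042,-0.029,0.035],[0,0.042,0]],[[0,0,0],[0,0,0]],[[0,0,0],[0,0,0]],[[0,0,0],[0,0,0]],[[0,0,0],[0,0,0]]]}}

```text
t: 14.65
tcp_pos: [0.4497, 0.1316, 0.0954]
orientation: [[-0.977, 0.116, -0.178], [0.113, 0.993, 0.024], [0.18, 0.003, -0.984]]
wrist_force: [0.5, 0.1, 0.3]
gripper_width: 0.331
grip_force: 25.6
```

```bash
cat >> h.py <<'E'
def stand(x,y,s,tilt=-10):
    q,Rr=pose(x,y,s,tilt); return q-Rr[:,2]*.006,Rr
E
python3 - <<'E'
from h import *
plan([(stand(-125,0,49.5),6)])
b=viewer.capture('scene')[145:265,182:332,::-1];a=viewer.capture('top')[150:270,194:344,::-1]
cv2.imwrite('pics/c4.png',cv2.resize(np.hstack([a,b]),None,fx=2.6,fy=2.6,interpolation=2))
E
```

```text
t 14.65 rack [-124.5   -0.5   95.4] F [0.5 0.1 0.3] w 0.331 g 25.6
6 x [[-0.006, 0.0, 0.033], [0.0, -0.001, -0.0]] | mm 7 deg 0.1
end [-124.4   -0.4   55.1]
```

View pics/c4.png

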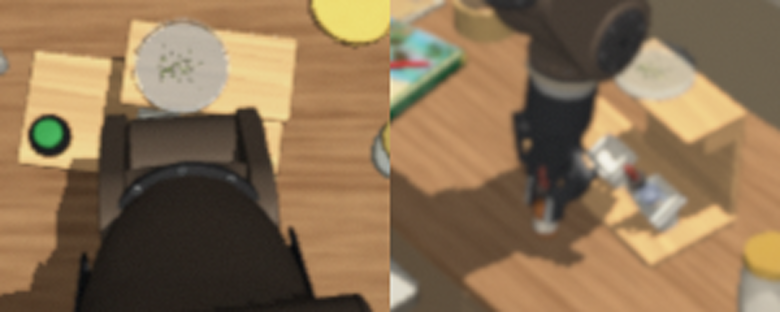

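The left tray is empty and the brown bottle hangs upright in the jaws (right panel, base at (543,225)). Lowering it.

{"op": "play_rows", "data": {"moves": [[[-0.006,0,0.033],[0,-0.001,0]],[[-0.006,0,0.033],[0,-0.001,0]],[[-0.006,0,0.033],[0,-0.001,0]],[[-0.006,0,0.033],[0,-0.001,0]],[[-0.006,0,0.033],[0,-0.001,0]],[[-0.006,0,0.033],[0,-0.001,0]],[[0,0,0],[0,0,0]],[[0,0,0],[0,0,0]],[[0,0,0],[0,0,0]],[[0,0,0],[0,0,0]]]}}

```text
t: 16.0
tcp_pos: [0.4498, 0.1316, 0.055]
orientation: [[-0.979, 0.116, -0.169], [0.114, 0.993, 0.023], [0.171, 0.003, -0.985]]
wrist_force: [0.3, 0.6, -0.2]
gripper_width: 0.332
grip_force: 25.7
```

```bash
python3 - <<'E'
from h import *
plan([(stand(-125,0,48.5),2),(stand(-125,0,130),8)])
E
```

```text
t 16.0 rack [-124.4   -0.6   55. ] F [ 0.3  0.6 -0.2] w 0.332 g 25.7
2 x [[-0.001, 0.001, 0.001], [0.001, 0.001, -0.001]] | mm 0 deg 0.1
8 x [[0.009, 0.0, -0.05], [0.0, -0.0, 0.0]] | mm 10 deg 0.0
end [-124.4   -0.2  135.9]
```

{"op": "play_rows", "data": {"moves": [[[0,0,0.004],[0,0,0]],[[0,0,0],[0,0,0]],[[0,0,0.002],[0,0,0]],[[0,0,0],[0,0,0]],[[0,0,0],[0,0,0]],[[0,0,0],[0,0,0]],[[0,0,0],[0,0,0]],[[0,0,0],[0,0,0]],[[0,0,0],[0,0,0]],[[0,0,0],[0,0,0]]]}}

```text
t: 17.25
tcp_pos: [0.4495, 0.1316, 0.0537]
orientation: [[-0.979, 0.116, -0.17], [0.114, 0.993, 0.023], [0.171, 0.003, -0.985]]
wrist_force: [0.2, -0.1, 1.3]
gripper_width: 0.332
grip_force: 25.9
```

{"op": "play_rows", "data": {"moves": [[[0,0,0],[0,0,0]],[[0,0,0],[0,0,0]],[[0,0,0],[0,0,0]],[[0,0,0],[0,0,0]],[[0,0,0],[0,0,0]],[[0.009,0,-0.05],[0,0,0]],[[0.009,0,-0.05],[0,0,0]],[[0.009,0,-0.05],[0,0,0]],[[0.009,0,-0.05],[0,0,0]],[[0.009,0,-0.05],[0,0,0]]], "claw": 0.7}}

```text
t: 18.5
tcp_pos: [0.4493, 0.1315, 0.1053]
orientation: [[-0.979, 0.116, -0.169], [0.114, 0.993, 0.023], [0.171, 0.003, -0.985]]
wrist_force: [-0.1, 0.6, 0.6]
gripper_width: 0.701
grip_force: 0.0
```

```bash
python3 - <<'E'
from h import *
plan([(stand(-125,-3,150),4),(grasp(-45,130),8),(grasp(-45,46),10)])
from kin import *
m=np.load('m.npy');q=np.array(readout.observe()['qpos'])
for t in [grasp(-45,130),grasp(-45,100),grasp(-45,46)]:
    q,c=ik(*t,m,q);print(q.round(2),round(c,6))
E
```

```text
t 18.5 rack [-125.    -0.7  105.3] F [-0.1  0.6  0.6] w 0.701 g 0.0
4 x [[0.01, -0.003, -0.062], [0.001, 0.0, -0.0]] | mm 13 deg 0.1
8 x [[-0.036, -0.026, -0.003], [-0.0, -0.041, -0.0]] | mm 9 deg 3.7
10 x [[-0.008, -0.0, 0.042], [-0.0, -0.0, -0.0]] | mm 8 deg 0.0
end [-24.4 -45.1  89.8]
[ 0.06  0.39  2.13 -0.21  0.28 -1.21] 0.0
[ 0.05  0.46  2.12 -0.25  0.23 -1.17] 0.0
[ 0.04  0.57  2.09 -0.37  0.15 -1.06] 0.0
```

{"op": "play_rows", "data": {"moves": [[[0.01,-0.003,-0.062],[0,0,0]],[[0.01,-0.003,-0.062],[0,0,0]],[[0.01,-0.003,-0.062],[0,0,0]],[[0.01,-0.003,-0.062],[0,0,0]],[[-0.036,-0.026,-0.003],[0,-0.041,0]],[[-0.036,-0.026,-0.003],[0,-0.041,0]],[[-0.036,-0.026,-0.003],[0,-0.041,0]],[[-0.036,-0.026,-0.003],[0,-0.041,0]],[[-0.036,-0.026,-0.003],[0,-0.041,0]],[[-0.036,-0.026,-0.003],[0,-0.041,0]]]}}

```text
t: 19.75
tcp_pos: [0.4888, 0.0927, 0.1583]
orientation: [[-0.97, 0.116, 0.214], [0.114, 0.993, -0.022], [-0.215, 0.003, -0.977]]
wrist_force: [0.2, -0.1, 0.0]
gripper_width: 0.699
grip_force: 0.0
```

{"op": "play_rows", "data": {"moves": [[[-0.036,-0.026,-0.003],[0,-0.041,0]],[[-0.036,-0.026,-0.003],[0,-0.041,0]],[[0,0,0],[0,0,0]],[[-0.008,0,0.042],[0,0,0]],[[-0.008,0,0.042],[0,0,0]],[[-0.008,0,0.042],[0,0,0]],[[-0.008,0,0.042],[0,0,0]],[[-0.008,0,0.042],[0,0,0]],[[0,0,0],[0,0,0]],[[0,0,0],[0,0,0]]]}}

```text
t: 21.0
tcp_pos: [0.5224, 0.0786, 0.1255]
orientation: [[-0.935, 0.116, 0.334], [0.11, 0.993, -0.036], [-0.336, 0.003, -0.942]]
wrist_force: [0.6, -0.7, 0.6]
gripper_width: 0.698
grip_force: 0.0
```

```bash
python3 - <<'E'
from h import *
p,R=state();plan([(grasp(-45,47),8)],(p,R))
for c in('scene','top'):
  viewer.capture(c);print([(np.round(d['box'],1).tolist(),round(d['p'],2)) for d in viewer.recognise(c,'brown_bottle')[:2]],proj(c,[T(RK,[[-.125,0,0]])[0],T(RK,[[-.125,0,.096]])[0]]).round(1).tolist())
E
```

```text
t 21.0 rack [-46.2 -45.  125.5] F [ 0.6 -0.7  0.6] w 0.698 g 0.0
8 x [[-0.005, -0.0, 0.024], [0.0, -0.0, -0.0]] | mm 5 deg 0.1
end [-25.8 -44.9  92.1]
[([239.5, 220.5, 9.6, 25.0], 0.75)] [[242.1, 242.5], [241.0, 219.1]]
[([183.2, 167.2, 14.7, 12.7], 0.34)] [[265.7, 248.0], [264.6, 245.0]]
```

The brown bottle stands where expected. On to the blue one.

{"op": "play_rows", "data": {"moves": [[[-0.005,0,0.024],[0,0,0]],[[-0.005,0,0.024],[0,0,0]],[[-0.005,0,0.024],[0,0,0]],[[-0.005,0,0.024],[0,0,0]],[[-0.005,0,0.024],[0,0,0]],[[-0.005,0,0.024],[0,0,0]],[[-0.005,0,0.024],[0,0,0]],[[-0.005,0,0.024],[0,0,0]],[[0,0,0],[0,0,0]],[[0,0,0],[0,0,0]]]}}

```text
t: 22.45
tcp_pos: [0.5428, 0.0763, 0.0921]
orientation: [[-0.935, 0.116, 0.334], [0.11, 0.993, -0.036], [-0.336, 0.003, -0.942]]
wrist_force: [0.0, -0.1, 0.1]
gripper_width: 0.696
grip_force: 0.0
```

{"op": "play_rows", "data": {"moves": [[[0,0,0],[0,0,0]],[[0,0,0],[0,0,0]],[[0,0,0],[0,0,0]],[[0,0,0],[0,0,0]],[[0,0,0],[0,0,0]],[[0,0,0],[0,0,0]],[[0,0,0],[0,0,0]],[[0,0,0],[0,0,0]],[[0,0,0],[0,0,0]],[[0,0,0],[0,0,0]]], "claw": 0, "force": 25}}

```text
t: 23.7
tcp_pos: [0.5433, 0.0766, 0.0926]
orientation: [[-0.935, 0.116, 0.336], [0.11, 0.993, -0.036], [-0.338, 0.003, -0.941]]
wrist_force: [0.3, 4.6, 5.5]
gripper_width: 0.331
grip_force: 24.9
```

```bash
python3 - <<'E'
from h import *
p,R=state();g=rackmm(p+R[:,2]*.006);print('grasp s',-.5*g[0]+.866*(g[2]-45),'perp',.866*g[0]+.5*(g[2]-45))
plan([(grasp(-45,150,0),8),(grasp(45,150,1),6),(grasp(45,75,1),6)],(p,R))
E
```

```text
t 23.7 rack [-25.3 -44.5  92.6] F [0.3 4.6 5.5] w 0.331 g 24.9
grasp s 47.97299966148098 perp 0.8450004650942695
8 x [[0.012, -0.0, -0.063], [0.0, -0.0, -0.0]] | mm 13 deg 0.0
6 x [[-0.001, 0.075, 0.0], [0.0, -0.0, -0.0]] | mm 15 deg 0.1
6 x [[-0.011, -0.0, 0.062], [0.0, -0.0, -0.0]] | mm 13 deg 0.1
end [-38.6  45.4 116.1]
```

```bash
python3 - <<'E'
from h import *
for y in(45,-45):
  P=T(RK,np.array([[8.7,y,64],[-48,y,45+83],[8.7,y+5,64]])/1e3)
  print(y,proj('top',P).round(1).tolist(),proj('scene',P).round(1).tolist())
E
```

```text
45 [[254.6, 196.2], [250.4, 212.3], [252.8, 196.0]] [[269.2, 200.7], [253.8, 191.9], [268.3, 199.8]]
-45 [[286.8, 199.8], [285.0, 216.1], [285.1, 199.6]] [[287.4, 216.9], [272.3, 208.6], [286.4, 216.0]]
```

{"op": "play_rows", "data": {"moves": [[[0.012,0,-0.063],[0,0,0]],[[0.012,0,-0.063],[0,0,0]],[[0.012,0,-0.063],[0,0,0]],[[0.012,0,-0.063],[0,0,0]],[[0.012,0,-0.063],[0,0,0]],[[0.012,0,-0.063],[0,0,0]],[[0.012,0,-0.063],[0,0,0]],[[0.012,0,-0.063],[0,0,0]],[[0,0,0],[0,0,0]],[[0,0,0],[0,0,0]]]}}

```text
t: 24.95
tcp_pos: [0.4912, 0.0821, 0.1805]
orientation: [[-0.935, 0.116, 0.335], [0.11, 0.993, -0.036], [-0.336, 0.003, -0.942]]
wrist_force: [-0.6, -1.0, -0.0]
gripper_width: 0.336
grip_force: 25.3
```

```bash
python3 - <<'E'
from h import *
plan([(grasp(46.8,135,1.5),7),(grasp(46.8,48.5,1.5),11)])
E
```

```text
t 24.95 rack [-77.7 -45.1 180.5] F [-0.6 -1.  -0. ] w 0.336 g 25.3
7 x [[-0.003, 0.066, 0.011], [0.0, -0.001, -0.0]] | mm 13 deg 0.1
11 x [[-0.007, -0.0, 0.038], [0.0, 0.0, -0.0]] | mm 8 deg 0.0
end [-24.8  47.5  94.6]
```

{"op": "play_rows", "data": {"moves": [[[-0.003,0.066,0.011],[0,0,0]],[[-0.003,0.066,0.011],[0,0,0]],[[-0.003,0.066,0.011],[0,0,0]],[[-0.003,0.066,0.011],[0,0,0]],[[-0.003,0.066,0.011],[0,0,0]],[[-0.003,0.066,0.011],[0,0,0]],[[-0.003,0.066,0.011],[0,0,0]],[[-0.007,0,0.038],[0,0,0]],[[-0.007,0,0.038],[0,0,0]],[[-0.007,0,0.038],[0,0,0]]]}}

```text
t: 26.2
tcp_pos: [0.5227, 0.171, 0.1469]
orientation: [[-0.935, 0.117, 0.334], [0.111, 0.993, -0.037], [-0.336, 0.003, -0.942]]
wrist_force: [0.4, 0.5, -0.7]
gripper_width: 0.332
grip_force: 25.3
```

{"op": "play_rows", "data": {"moves": [[[-0.007,0,0.038],[0,0,0]],[[-0.007,0,0.038],[0,0,0]],[[0,0,0],[0,0,0]],[[0,0,0],[0,0,0]],[[0,0,0],[0,0,0]],[[0,0,0],[0,0,0]],[[0,0,0],[0,0,0]],[[0,0,0],[0,0,0]],[[0,0,0],[0,0,0]],[[0,0,0],[0,0,0]]]}}

```text
t: 27.45
tcp_pos: [0.5302, 0.1707, 0.1343]
orientation: [[-0.935, 0.116, 0.334], [0.11, 0.993, -0.036], [-0.336, 0.003, -0.942]]
wrist_force: [-1.2, 0.3, -0.6]
gripper_width: 0.333
grip_force: 25.3
```

```bash
python3 - <<'E'
from h import *
plan([(grasp(46.8,49,1.5),8)])
E
```

```text
t 27.45 rack [-49.   47.4 134.3] F [-1.2  0.3 -0.6] w 0.333 g 25.3
8 x [[-0.005, -0.0, 0.029], [0.0, -0.0, -0.0]] | mm 6 deg 0.0
end [-25.9  47.5  93.3]
```

{"op": "play_rows", "data": {"moves": [[[-0.006,-0.0005,0.029],[0,0,0]],[[-0.005,-0.0005,0.029],[0,0,0]],[[-0.006,-0.0005,0.029],[0,0,0]],[[-0.005,-0.0005,0.029],[0,0,0]],[[-0.006,-0.0005,0.029],[0,0,0]],[[-0.005,-0.0005,0.029],[0,0,0]],[[-0.006,0,0.029],[0,0,0]],[[-0.005,0,0.029],[0,0,0]],[[0,0,0],[0,0,0]],[[0,0,0],[0,0,0]]]}}

```text
t: 28.7
tcp_pos: [0.5538, 0.1674, 0.0935]
orientation: [[-0.935, 0.116, 0.334], [0.11, 0.993, -0.036], [-0.336, 0.003, -0.942]]
wrist_force: [-0.5, 0.2, -0.4]
gripper_width: 0.331
grip_force: 25.0
```

```bash
python3 - <<'E'
from h import *
p,R=state();g=rackmm(p+R[:,2]*.006);print('grasp s',-.5*g[0]+.866*(g[2]-45),'perp',.866*g[0]+.5*(g[2]-45))
plan([(grasp(46.8,48,1.2),4)],(p,R))
plan([(grasp(46.8,130,1.2),8)],(p,R))
E
```

```text
t 28.7 rack [-25.2  46.8  93.5] F [-0.5  0.2 -0.4] w 0.331 g 25.0
grasp s 48.714880158578566 perp 1.4109290677561432
4 x [[0.0, -0.0, 0.001], [0.0, -0.001, -0.001]] | mm 0 deg 0.1
end [-24.9  46.8  92.8]
8 x [[0.009, 0.0, -0.05], [0.0, -0.0, -0.0]] | mm 10 deg 0.1
end [-65.6  46.7 164. ]
```

{"op": "play_rows", "data": {"moves": [[[0,0,0.002],[0,0,0]],[[0,0,0],[0,0,0]],[[0,0,0],[0,0,0]],[[0,0,0],[0,0,0]],[[0,0,0],[0,0,0]],[[0,0,0],[0,0,0]],[[0.009,0,-0.05],[0,0,0]],[[0.009,0,-0.05],[0,0,0]],[[0.009,0,-0.05],[0,0,0]],[[0.009,0,-0.05],[0,0,0]]], "claw": 0.7}}

```text
t: 29.95
tcp_pos: [0.5335, 0.1697, 0.1293]
orientation: [[-0.935, 0.116, 0.335], [0.11, 0.993, -0.036], [-0.337, 0.003, -0.942]]
wrist_force: [0.4, 0.2, -0.7]
gripper_width: 0.697
grip_force: 0.0
```

```bash
python3 - <<'E'
from h import *
# standing grasp was TCP rack about (-124.7,-0.6,53.7)
plan([(grasp(45,160),6),(stand(-124.5,-0.6,145),9),(stand(-124.5,-0.6,48),9)])
E
```

```text
t 29.95 rack [-45.6  46.9 129.3] F [ 0.4  0.2 -0.7] w 0.697 g 0.0
6 x [[0.012, -0.001, -0.057], [0.0, -0.001, -0.0]] | mm 12 deg 0.1
9 x [[0.025, -0.026, 0.018], [0.0, 0.037, -0.0]] | mm 8 deg 3.4
9 x [[-0.009, 0.0, 0.053], [0.0, 0.0, -0.0]] | mm 11 deg 0.0
end [-123.    -0.7   54.6]
```

{"op": "play_rows", "data": {"moves": [[[0.012,0,-0.057],[0,0,0]],[[0.012,0,-0.057],[0,0,0]],[[0.012,0,-0.057],[0,0,0]],[[0.012,0,-0.057],[0,0,0]],[[0.012,0,-0.057],[0,0,0]],[[0.012,0,-0.057],[0,0,0]],[[0.025,-0.026,0.018],[0,0.037,0]],[[0.025,-0.026,0.018],[0,0.037,0]],[[0.025,-0.026,0.018],[0,0.037,0]],[[0.025,-0.026,0.018],[0,0.037,0]]]}}

```text
t: 31.2
tcp_pos: [0.4793, 0.1549, 0.1692]
orientation: [[-0.987, 0.116, 0.108], [0.116, 0.993, -0.009], [-0.109, 0.003, -0.994]]
wrist_force: [0.3, -0.7, -0.3]
gripper_width: 0.7
grip_force: 0.0
```

{"op": "play_rows", "data": {"moves": [[[0.025,-0.026,0.018],[0,0.037,0]],[[0.025,-0.026,0.018],[0,0.037,0]],[[0.025,-0.026,0.018],[0,0.037,0]],[[0.025,-0.026,0.018],[0,0.037,0]],[[0.025,-0.026,0.018],[0,0.037,0]],[[0,0,0],[0,0,0]],[[0,0,0],[0,0,0]],[[0,0,0],[0,0,0]],[[0,0,0],[0,0,0]],[[0,0,0],[0,0,0]]]}}

```text
t: 32.45
tcp_pos: [0.4517, 0.1322, 0.1512]
orientation: [[-0.977, 0.116, -0.177], [0.114, 0.993, 0.024], [0.179, 0.003, -0.984]]
wrist_force: [0.8, -0.2, -0.5]
gripper_width: 0.7
grip_force: 0.0
```

```bash
python3 - <<'E'
from h import *
plan([(stand(-124.5,-0.6,47.8),9)])
b=viewer.capture('scene')[145:265,182:332,::-1]
cv2.imwrite('pics/c5.png',cv2.resize(b,None,fx=5,fy=5,interpolation=2))
E
```

```text
t 32.45 rack [-122.6    0.2  151.2] F [ 0.8 -0.2 -0.5] w 0.7 g 0.0
9 x [[-0.009, -0.001, 0.053], [0.0, -0.0, -0.0]] | mm 11 deg 0.0
end [-123.7   -1.3   54.4]
```

View pics/c5.png

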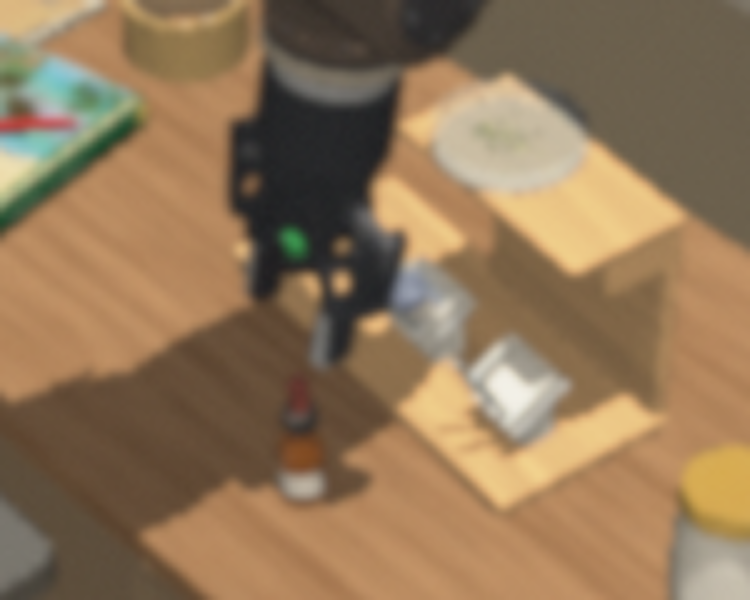

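Brown stands upright at (302,440), blue sits in the left tray at (430,300), and the right tray is empty.

{"op": "play_rows", "data": {"moves": [[[-0.009,-0.0005,0.053],[0,0,0]],[[-0.009,-0.0005,0.053],[0,0,0]],[[-0.008,-0.0005,0.053],[0,0,0]],[[-0.008,-0.0005,0.053],[0,0,0]],[[-0.008,-0.0005,0.053],[0,0,0]],[[-0.008,-0.0005,0.053],[0,0,0]],[[-0.008,-0.0005,0.053],[0,0,0]],[[-0.008,-0.0005,0.053],[0,0,0]],[[-0.008,0,0.053],[0,0,0]],[[0,0,0],[0,0,0]]]}}

```text
t: 33.75
tcp_pos: [0.4489, 0.1318, 0.0538]
orientation: [[-0.977, 0.116, -0.179], [0.114, 0.993, 0.023], [0.18, 0.003, -0.984]]
wrist_force: [0.2, 0.1, 0.6]
gripper_width: 0.699
grip_force: 0.0
```

{"op": "play_rows", "data": {"moves": [[[0,0,0],[0,0,0]],[[0,0,0],[0,0,0]],[[0,0,0],[0,0,0]],[[0,0,0],[0,0,0]],[[0,0,0],[0,0,0]],[[0,0,0],[0,0,0]],[[0,0,0],[0,0,0]],[[0,0,0],[0,0,0]],[[0,0,0],[0,0,0]],[[0,0,0],[0,0,0]]], "claw": 0, "force": 25}}

```text
t: 35.0
tcp_pos: [0.4494, 0.1319, 0.0549]
orientation: [[-0.977, 0.116, -0.177], [0.114, 0.993, 0.024], [0.178, 0.003, -0.984]]
wrist_force: [0.5, 0.2, 6.0]
gripper_width: 0.332
grip_force: 25.3
```

```bash
python3 - <<'E'
from h import *
p,R=state();g=rackmm(p+R[:,2]*.006);z=R[:,2];print('grasp',g.round(1),'tilt',np.degrees(np.arcsin(z[0]*np.cos(RK[2])+z[1]*np.sin(RK[2]))))
plan([(stand(-125,-3,145),8),(grasp(-43.2,140,1.5),9),(grasp(-43.2,75,1.5),8)],(p,R))
E
```

```text
t 35.0 rack [-124.9   -0.3   54.9] F [0.5 0.2 6. ] w 0.332 g 25.3
grasp [-126.    -0.3   49. ] tilt -10.27019533115144
8 x [[0.01, -0.002, -0.059], [0.0, -0.0, -0.0]] | mm 12 deg 0.0
9 x [[-0.03, -0.022, -0.011], [0.0, -0.037, -0.0]] | mm 8 deg 3.4
8 x [[-0.008, 0.0, 0.04], [0.0, -0.0, -0.0]] | mm 8 deg 0.0
end [-38.  -43.5 117. ]
```

{"op": "play_rows", "data": {"moves": [[[0.01,-0.002,-0.059],[0,0,0]],[[0.01,-0.002,-0.059],[0,0,0]],[[0.01,-0.002,-0.059],[0,0,0]],[[0.01,-0.002,-0.059],[0,0,0]],[[0.01,-0.002,-0.059],[0,0,0]],[[0.01,-0.002,-0.059],[0,0,0]],[[0.01,-0.002,-0.059],[0,0,0]],[[0.01,-0.002,-0.059],[0,0,0]],[[-0.03,-0.022,-0.011],[0,-0.037,0]],[[-0.03,-0.022,-0.011],[0,-0.037,0]]]}}

```text
t: 36.25
tcp_pos: [0.4616, 0.1179, 0.1534]
orientation: [[-0.991, 0.116, -0.061], [0.116, 0.993, 0.01], [0.062, 0.003, -0.998]]
wrist_force: [-0.2, 0.0, -0.7]
gripper_width: 0.326
grip_force: 24.9
```

{"op": "play_rows", "data": {"moves": [[[-0.03,-0.022,-0.011],[0,-0.037,0]],[[-0.03,-0.022,-0.011],[0,-0.037,0]],[[-0.03,-0.022,-0.011],[0,-0.037,0]],[[-0.03,-0.022,-0.011],[0,-0.037,0]],[[-0.03,-0.022,-0.011],[0,-0.037,0]],[[-0.03,-0.022,-0.011],[0,-0.037,0]],[[-0.03,-0.022,-0.011],[0,-0.037,0]],[[0,0,0],[0,0,0]],[[0,0,0],[0,0,0]],[[0,0,0],[0,0,0]]]}}

```text
t: 37.5
tcp_pos: [0.4973, 0.0829, 0.1726]
orientation: [[-0.935, 0.116, 0.334], [0.11, 0.993, -0.036], [-0.336, 0.003, -0.942]]
wrist_force: [-0.6, 0.4, -0.8]
gripper_width: 0.331
grip_force: 24.9
```

```bash
python3 - <<'E'
from h import *
plan([(grasp(-43.2,75,1.3),8)])
E
```

```text
t 37.5 rack [-71.7 -43.6 172.6] F [-0.6  0.4 -0.8] w 0.331 g 24.9
8 x [[-0.008, 0.0, 0.04], [0.0, -0.001, -0.0]] | mm 8 deg 0.1
end [-37.8 -43.5 116.8]
```

{"op": "play_rows", "data": {"moves": [[[-0.008,0,0.04],[0,0,0]],[[-0.008,0,0.04],[0,0,0]],[[-0.008,0,0.04],[0,0,0]],[[-0.008,0,0.04],[0,0,0]],[[-0.008,0,0.04],[0,0,0]],[[-0.008,0,0.04],[0,0,0]],[[-0.008,0,0.04],[0,0,0]],[[-0.008,0,0.04],[0,0,0]],[[0,0,0],[0,0,0]],[[0,0,0],[0,0,0]]]}}

```text
t: 38.75
tcp_pos: [0.5306, 0.0791, 0.1167]
orientation: [[-0.935, 0.116, 0.334], [0.11, 0.993, -0.036], [-0.336, 0.003, -0.942]]
wrist_force: [-0.1, 0.2, -1.1]
gripper_width: 0.332
grip_force: 24.9
```

```bash
python3 - <<'E'
from h import *
plan([(grasp(-43.2,50.2,1.3),8)])
E
```

```text
t 38.75 rack [-38.2 -43.6 116.7] F [-0.1  0.2 -1.1] w 0.332 g 24.9
8 x [[-0.003, 0.0, 0.015], [0.0, -0.0, -0.0]] | mm 3 deg 0.1
end [-25.6 -43.5  95.7]
```

{"op": "play_rows", "data": {"moves": [[[-0.003,0,0.015],[0,0,0]],[[-0.003,0,0.015],[0,0,0]],[[-0.003,0,0.015],[0,0,0]],[[-0.003,0,0.015],[0,0,0]],[[-0.003,0,0.015],[0,0,0]],[[-0.003,0,0.015],[0,0,0]],[[-0.003,0,0.015],[0,0,0]],[[-0.003,0,0.016],[0,0,0]],[[0,0,0.003],[0,0,0]],[[0,0,0],[0,0,0]]]}}

```text
t: 40.0
tcp_pos: [0.5434, 0.0776, 0.0948]
orientation: [[-0.935, 0.116, 0.334], [0.11, 0.993, -0.036], [-0.336, 0.003, -0.942]]
wrist_force: [0.2, -0.2, -0.6]
gripper_width: 0.329
grip_force: 24.9
```

```bash
python3 - <<'E'
from h import *
p,R=state();g=rackmm(p+R[:,2]*.006);print('grasp s',-.5*g[0]+.866*(g[2]-45),'perp',.866*g[0]+.5*(g[2]-45))
E
```

```text
t 40.0 rack [-25.3 -43.5  94.8] F [ 0.2 -0.2 -0.6] w 0.329 g 24.9
grasp s 49.8831601831441 perp 1.8946611416053365
```

{"op": "play_rows", "data": {"moves": [[[0.003,0,0.003],[0,0,0]],[[0,0,0],[0,0,0]],[[0,0,0],[0,0,0]],[[0,0,0],[0,0,0]],[[0,0,0],[0,0,0]],[[0,0,0],[0,0,0]],[[0.009,0,-0.05],[0,0,0]],[[0.009,0,-0.05],[0,0,0]],[[0.009,0,-0.05],[0,0,0]],[[0.009,0,-0.05],[0,0,0]]], "claw": 0.7}}

```text
t: 41.25
tcp_pos: [0.5226, 0.08, 0.1302]
orientation: [[-0.935, 0.116, 0.335], [0.11, 0.993, -0.036], [-0.337, 0.003, -0.942]]
wrist_force: [0.0, -0.1, 0.0]
gripper_width: 0.702
grip_force: 0.0
```

```bash
python3 - <<'E'
from h import *
# button centre from the first pictures: fit x,y,z using recognised boxes / crop centres of the green disc
obs={'top':None,'scene':None};B={}
for c,off in(('top',(194,150,318,232)),('scene',(222,155,332,250))):
    im=cv2.imread(f'pics/{c}0.png').astype(int);x0,y0,x1,y1=off;k=im[y0:y1,x0:x1]
    mk=(k[:,:,1]>k[:,:,2]+30)&(k[:,:,1]>k[:,:,0]+25);n,l,s,ce=cv2.connectedComponentsWithStats(mk.astype(np.uint8));i=1+s[1:,4].argmax()
    B[c]=ce[i]+[x0,y0];print(c,B[c],s[i])
f=lambda X:np.concatenate([(proj(c,X)[0]-B[c]) for c in B])
r=least_squares(f,[.57,.28,.04]);print('button',r.x.round(4),'rack',rackmm(r.x).round(1),r.fun.round(2))
plan([(grasp(-45,150),4)])
E
```

```text
top [212.03846154 200.80769231] [ 13  46  11  11 104]
scene [241.63492063 192.01587302] [15 33 10  9 63]
button [0.582  0.2857 0.0245] rack [-10.6 167.6  24.5] [-0.13  0.18  0.25 -0.03]
t 41.25 rack [-46.3 -43.6 130.2] F [ 0.  -0.1  0. ] w 0.702 g 0.0
4 x [[0.015, -0.002, -0.072], [0.0, -0.001, -0.001]] | mm 15 deg 0.1
end [-77.1 -45.3 180.3]
```

```bash
python3 - <<'E'
from h import *
b=viewer.capture('scene')[145:265,182:332,::-1];cv2.imwrite('pics/c6.png',cv2.resize(b,None,fx=5,fy=5,interpolation=2))
plan([(grasp(-45,160),4),(pose(-60,125,200,0),7),(pose(-11,167,80,0),6)])
from kin import *
m=np.load('m.npy');q=np.array(readout.observe()['qpos'])
for t in [grasp(-45,160),pose(-60,125,200,0),pose(-11,167,80,0)]:
    q,c=ik(*t,m,q);print(q.round(2),round(c,6))
E
```

```text
t 41.3 rack [-46.5 -43.5 131. ] F [-0.3 -0.1  2. ] w 0.698 g 0.0
4 x [[0.017, -0.002, -0.083], [0.0, -0.001, -0.0]] | mm 17 deg 0.1
7 x [[-0.017, 0.122, -0.005], [0.0, 0.032, -0.0]] | mm 25 deg 2.9
6 x [[-0.041, 0.034, 0.101], [0.0, -0.0, -0.0]] | mm 23 deg 0.0
end [-10.5 166.6  79.8]
[ 0.06  0.33  2.13 -0.18  0.34 -1.23] 0.0
[ 0.33  0.5   1.72 -0.    0.92 -1.13] 0.0
[ 0.35  0.73  1.65  0.    0.77 -1.1 ] 0.0
```

View pics/c6.png

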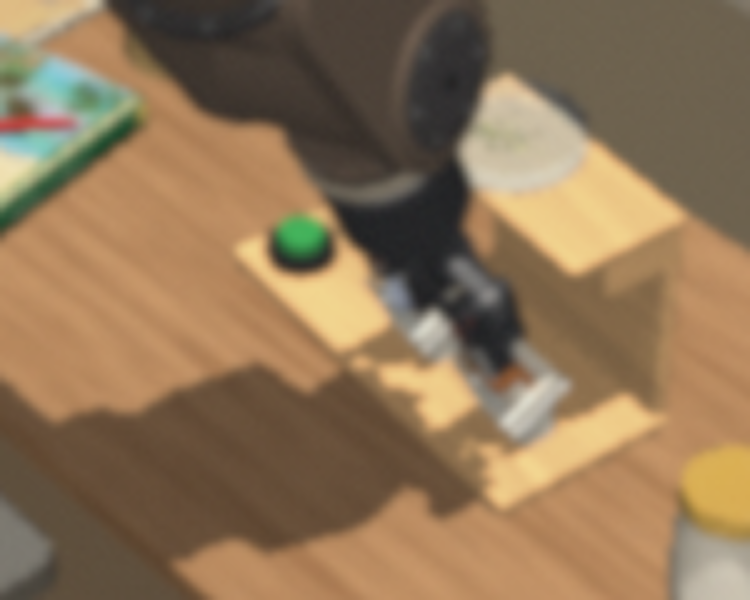

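The brown bottle is in the right tray at (515,375), and the button shows at (300,240). Retracting and moving over to the button.

{"op": "play_rows", "data": {"moves": [[[0.017,0,-0.083],[0,0,0]],[[0.017,0,-0.083],[0,0,0]],[[0.017,0,-0.083],[0,0,0]],[[0.017,0,-0.083],[0,0,0]],[[0,0,0],[0,0,0]],[[-0.017,0.122,-0.005],[0,0.032,0]],[[-0.017,0.122,-0.005],[0,0.032,0]],[[-0.017,0.122,-0.005],[0,0.032,0]],[[-0.017,0.122,-0.005],[0,0.032,0]],[[-0.017,0.122,-0.005],[0,0.032,0]]]}}

```text
t: 42.55
tcp_pos: [0.5176, 0.204, 0.1961]
orientation: [[-0.989, 0.116, 0.089], [0.116, 0.993, -0.008], [-0.09, 0.003, -0.996]]
wrist_force: [-1.0, -0.7, -0.3]
gripper_width: 0.699
grip_force: 0.0
```

{"op": "play_rows", "data": {"moves": [[[-0.017,0.122,-0.005],[0,0.032,0]],[[-0.017,0.122,-0.005],[0,0.032,0]],[[-0.041,0.034,0.101],[0,0,0]],[[-0.041,0.034,0.101],[0,0,0]],[[-0.041,0.034,0.101],[0,0,0]],[[-0.041,0.034,0.101],[0,0,0]],[[-0.041,0.034,0.101],[0,0,0]],[[-0.041,0.034,0.101],[0,0,0]],[[0,0,0],[0,0,0]],[[0,0,0],[0,0,0]]], "claw": 0}}

```text
t: 43.8
tcp_pos: [0.5821, 0.286, 0.0779]
orientation: [[-0.993, 0.116, -0.008], [0.116, 0.993, 0.004], [0.009, 0.003, -1.0]]
wrist_force: [0.1, -0.5, -0.4]
gripper_width: 0.003
grip_force: 0.0
```

```bash
python3 - <<'E'
from h import *
plan([(pose(-9,167.5,62,0),4)])
for c in('top','scene'):
  im=viewer.capture(c); print(c,proj(c,[[.582,.2857,.03]]).round(1))
  for t in('brown_bottle','blue_bottle'):
    print(t,[(np.round(d['box'],1).tolist(),round(d['p'],2)) for d in viewer.recognise(c,t)[:2]])
  if c=='top': a=im[150:270,194:344,::-1]
  else: b=im[145:265,182:332,::-1]
cv2.imwrite('pics/c7.png',cv2.resize(np.hstack([a,b]),None,fx=2.6,fy=2.6,interpolation=2))
E
```

```text
t 43.8 rack [-10.6 167.9  77.9] F [ 0.1 -0.5 -0.4] w 0.003 g 0.0
4 x [[-0.002, -0.001, 0.02], [0.0, -0.001, -0.0]] | mm 4 deg 0.1
end [ -9.1 167.2  61.9]
top [[211.6 200.6]]
brown_bottle []
blue_bottle [([246.6, 194.2, 15.4, 18.1], 0.46)]
scene [[241.8 190.7]]
brown_bottle [([314.4, 303.9, 35.5, 29.9], 0.6)]
blue_bottle [([256.0, 188.9, 13.3, 18.6], 0.68)]
```

View pics/c7.png

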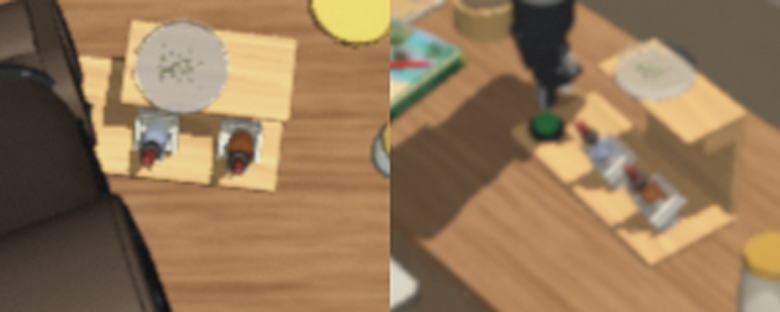

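Both bottles are in the swapped trays (left panel: blue at (155,140), brown at (240,145)), and the closed fingertips hang over the button at (545,120) in the right panel. Descending.

{"op": "play_rows", "data": {"moves": [[[-0.002,0,0.02],[0,0,0]],[[-0.002,0,0.02],[0,0,0]],[[0,0,0.02],[0,0,0]],[[0,0,0.02],[0,0,0]],[[0,0,0.01],[0,0,0]],[[0,0,0.01],[0,0,0]],[[0,0,0],[0,0,0]],[[0,0,0],[0,0,0]],[[0,0,0],[0,0,0]],[[0,0,0],[0,0,0]]]}}

```text
t: 45.35
tcp_pos: [0.5828, 0.2861, 0.0577]
orientation: [[-0.993, 0.116, -0.008], [0.116, 0.993, 0.004], [0.009, 0.003, -1.0]]
wrist_force: [-0.9, -0.7, 2.1]
gripper_width: -0.002
grip_force: 1.1
```

{"op": "play_rows", "data": {"moves": [[[0,0,0.01],[0,0,0]],[[0,0,0.01],[0,0,0]],[[0,0,0],[0,0,0]],[[0,0,0],[0,0,0]],[[0,0,0],[0,0,0]],[[0,0,0],[0,0,0]],[[0,0,0],[0,0,0]],[[0,0,0],[0,0,0]],[[0,0,0],[0,0,0]],[[0,0,0],[0,0,0]]]}}

```text
t: 46.6
tcp_pos: [0.5829, 0.2862, 0.0537]
orientation: [[-0.993, 0.116, -0.008], [0.116, 0.993, 0.004], [0.009, 0.003, -1.0]]
wrist_force: [-0.6, -0.7, 3.6]
gripper_width: -0.001
grip_force: 2.2
```

{"op": "play_rows", "data": {"moves": [[[0,0,0.01],[0,0,0]],[[0,0,0],[0,0,0]],[[0,0,0.008],[0,0,0]],[[0,0,0],[0,0,0]],[[0,0,0],[0,0,0]],[[0,0,0],[0,0,0]],[[0,0,0],[0,0,0]],[[0,0,0],[0,0,0]],[[0,0,0],[0,0,0]],[[0,0,0],[0,0,0]]]}}

```text
t: 47.85
tcp_pos: [0.583, 0.2863, 0.0526]
orientation: [[-0.993, 0.116, -0.007], [0.116, 0.993, 0.004], [0.007, 0.003, -1.0]]
wrist_force: [-8.4, -4.0, 30.5]
gripper_width: -0.002
grip_force: 14.9
```

Hard stop reached at 30 N, so the button is fully down. Releasing it and lifting clear.

{"op": "play_rows", "data": {"moves": [[[0,0,-0.03],[0,0,0]],[[0,0,-0.05],[0,0,0]],[[0,0,-0.1],[0,0,0]],[[0,0,-0.15],[0,0,0]],[[0.05,0,-0.15],[0,0,0]],[[0.15,0.15,-0.1],[0,0,0]],[[0.15,0.15,0],[0,0,0]],[[0.15,0.15,0],[0,0,0]],[[0.15,0.15,0],[0,0,0]],[[0,0,0],[0,0,0]]]}}

```text
t: 49.1
tcp_pos: [0.4668, 0.4219, 0.1684]
orientation: [[-0.994, 0.113, -0.008], [0.113, 0.994, 0.004], [0.008, 0.003, -1.0]]
wrist_force: [0.6, 0.2, -0.5]
gripper_width: 0.001
grip_force: 0.0
```

```bash
python3 - <<'E'
from h import *
state();I=[]
for c,(x0,y0,x1,y1) in(('top',(194,150,318,232)),('scene',(222,155,332,250))):
  im=viewer.capture(c)[:,:,::-1];o=cv2.imread(f'pics/{c}0.png')
  I.append(np.vstack([cv2.resize(k[y0:y1,x0:x1],(396,290),interpolation=2) for k in(o,im)]))
cv2.imwrite('pics/c8.png',np.hstack(I))
E
```

```text
t 49.1 rack [-140.6  289.8  168.4] F [ 0.6  0.2 -0.5] w 0.001 g 0.0
```

View pics/c8.png

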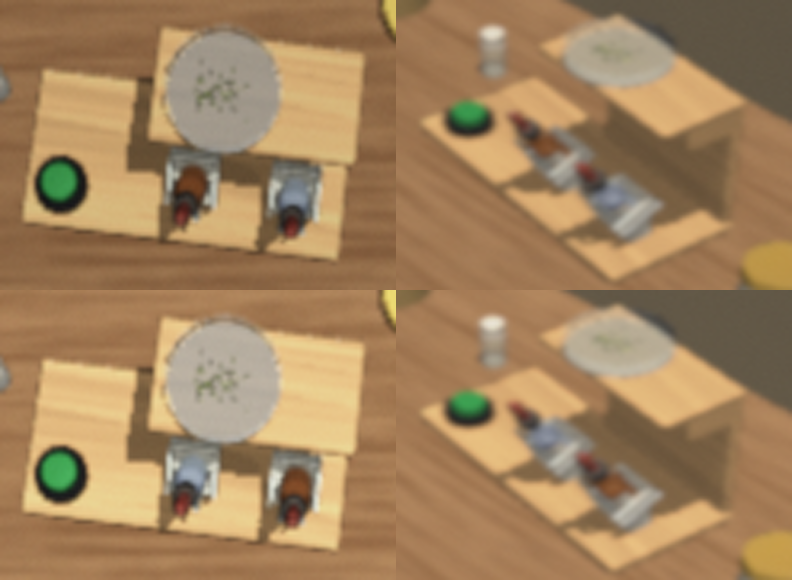

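The before and after views match: the bulb tips are in the same places with the colours swapped, and the button, dish and vial haven't moved. Handing in.

```bash
python3 -c "
from plant import ticket
print(ticket.finish_job())"
```

```text
the job is handed in; nothing more can be done
None
```

The two bottles are swapped and seated (blue left, brown right), the green button was pressed to its hard stop and released, and the job was handed in at about 49 s; the final pictures look right, but the hand-in gave no verdict.

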